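# Flick the day wheel on to delivery day

## Task

Set the seven-armed day wheel to delivery day: flick its arms round clockwise (seen from above) with a fingertip until the one arm that ends in a round disc clicks in exactly at the white pointer on its base. Stop when it rests one click short and take the finger off it, then give it that last click with a flick of its own, so that it never runs past the pointer. Only push the arms, gently; do not turn the smaller five-armed wheel, and leave everything else on the counter where it stands.

Things in the scene. Friction and masses are not known exactly. Their poses are not given: they have to be found in the camera images.
- day_base: Black base of the day wheel, fixed to the counter: plate 12 mm high, 150 mm wide in y, x from -74 to +104 mm. Origin on the wheel's axis at counter height, z up, +x from the axis to the pointer (base turned up to 0.45 rad either way). Under the hub a round pedestal of radius 27 mm rises to the hub.
- day_base_pointer (a point): Nose of the white pointer, a post 46 mm tall and 12 mm wide on the far side of the base; the nose is 78 mm from the wheel's axis along the base's +x, 45 mm above the counter.
- day_wheel (a joint): Angle of the day wheel in rad about its upright axis: 0 with the disc arm exactly at the pointer, growing clockwise seen from above. It rests only in clicks, 2*pi/7 = 0.898 rad apart, and starts 2, 3 or 4 clicks short (about -1.80, -2.69 or -3.59). Past half a click a spring carries it on into the next, before that it springs back; it is damped and does not coast.
- day_hub (a point): Centre of the day wheel's hub, 45 mm above the counter. White plastic: hub of radius 28 mm, seven straight arms 10 mm wide out to 64 mm from the axis, all 38 to 52 mm above the counter, free air below down to the 12 mm plate. At rest some arm is always at the pointer, so opposite the pointer is a gap between two arms. Pushing an arm near its end takes about 2 to 5 N.
- day_disc (a point): Centre of the round disc (32 mm across, 14 mm thick, as high as the arms) at the end of the one special arm of the day wheel, 60 mm from the axis, 45 mm above the counter. It turns with the wheel.
- shelf_base: Black base of the smaller, five-armed wheel, which is to be left alone: plate 12 mm high, 110 mm wide, with a pointer on its +x side. Origin on that wheel's axis at counter height. It stands to one side of the day wheel, left or right.
- shelf_tip (a point): A point 44 mm out, near the end of one arm of the five-armed wheel (arms reach 46 mm, 38 to 52 mm above the counter). It turns with that wheel, which moves at a light touch and stays where it is left.
- tape_roll: Loose cardboard tape roll lying flat, 72 mm across, 24 mm high, near the two wheels; origin at the centre of its underside. Leave alone.
- spice_jar: Loose jar 48 mm across, 75 mm high; origin at the centre of its underside. Leave alone.
- tin: Loose tin 72 mm across, 70 mm high; origin at the centre of its underside. Leave alone.
- steel_cup: Loose steel cup 74 mm across, 75 mm high; origin at the centre of its underside. Leave alone.
- bag_carton: Loose small cardboard carton 90 x 60 x 50 mm; origin at the centre of its underside. Leave alone.
- dusting_brush: Loose hand brush lying on the counter; origin under its middle. Leave alone.
- scraper: Loose spatula lying on the counter at the far side; origin under its middle. Leave alone.

How it is judged:
On the way:
1. the wheel rests one click short of the pointer with no finger on it (value of joint day_wheel between -1.0476 and -0.747598 rad and contact force between the fingers and day_base below 0.2 N), for 0.1 s.
At the end, for the whole second after the job is handed in: The day wheel rests in the click that has its disc arm at the pointer (joint within 0.12 rad of 0, still); the five-armed wheel's arm tip is within 10 mm and every loose thing within 20 mm of where it was (value of joint day_wheel between -0.12 and 0.12 rad and velocity of joint day_wheel between -0.1 and 0.1 rad/s and distance of shelf_tip from where it was at the start of the episode below 0.01 m and distance of each of tape_roll, spice_jar, tin, steel_cup, bag_carton, dusting_brush, scraper from where it was at the start of the episode below 0.02 m); the robot touches nothing.
It fails at once if the day wheel runs more than half a click past the pointer (value of joint day_wheel above 0.498799 rad).
It fails at once if the day wheel or its base is pushed or gripped with more than 25 N (contact force between any of the fingers, the arm and day_base above 25 N).
It fails at once if the day wheel is turned backwards, beyond where any start has it (value of joint day_wheel below -4.12895 rad).
It fails at once if the five-armed wheel is turned (distance of shelf_tip from where it was at the start of the episode above 0.01 m).
It fails at once if something else on the counter is lifted, carried or shifted more than 20 mm (distance of any of tape_roll, spice_jar, tin, steel_cup, bag_carton, dusting_brush, scraper from where it was at the start of the episode above 0.02 m).
It also fails if it takes over 58 s, if anything falls off the work surface, if the arm or the gripper's body presses on something with over 40 N, if the wrist force passes 120 N, or if a joint passes its speed limit or range.

## Robot

A 7-joint arm with a two-finger parallel gripper is mounted at the origin on the work surface. World frame = base frame: x ahead of the robot, y to its left, z up, the work surface at z = 0. Lengths are in m, angles in rad, forces in N, time in s.
With the tool pointing down it reaches from about 0.375 to 0.925 m from the base axis. Payload 3.1 kg.
Tool frame: the origin (TCP) lies between the finger pads; the fingertips stand robot.finger_overhang ahead of it and the grasp point (between the pads) lies 6 mm ahead of it (robot.finger_overhang is the distance from the TCP to the fingertips, in m); z points along the fingers, x is the direction in which the jaws open and shut, and the axes are right-handed (so a half turn about z gives the same grasp; the last joint's range is limited). The gripper opens to 85 mm and grips with 20 to 120 N. Pads are 22 mm wide; open, the fingers measure 114 mm over their backs; the gripper's body (76 mm by 85 mm) begins 54 mm behind the grasp point. The pads swing forward as they close: fully open they stand 13 mm farther back than shut.
Start: joints at [1.03, 0.383, 0.044, 1.598, -0.018, 1.161, -0.05], TCP at [0.279, -0.587, 0.256] pointing down, gripper open.
Joint ranges: [-2.61, 2.61], [-0.41, 2.15], [-1.48, 1.57], [0, 2.5], [-1.57, 4.71], [0.05, 1.97], [-2.85, 2.85]. Speed limits (rad/s): [2.79, 2.79, 3.14, 3.14, 3.14, 3.14, 3.14].

## Interface

Orientations are given as a unit quaternion [w, x, y, z].
In Python, from station import robot gives the robot as it stands. The module is installed in compiled form; this text tells all that it offers.
- The arm moves only by the tool play_rows, never from a script. Its argument "rows" is one flat list of numbers, 4 for each row, row after row: the shift along the world's x, y, z normalised to -1 to 1, where 1 is 25 cm, then the turn about the world's z normalised to -1 to 1, where 1 is 90 degrees. In form: [tx, ty, tz, yaw, tx, ty, tz, yaw, ...]. A call has 1 to 10 rows; each row shifts and turns the pose as measured when the row begins; what a row does not reach is not made up. A row lasts 1/10 s, in which the tool goes at most 50 mm and 8.59 degrees, less where a joint would pass 70% of its speed; a pose out of reach is approached as far as the arm can. A call with a number of a shift or a turn outside -1 to 1 is refused whole. A call with a gripper value outside its range is refused whole. "grip" is the closure in counts, from 0 (fully open) to 255 (shut), set as the call begins (left out, the last holds). The fingers move at their own pace and stop on an object; "newtons" is the grip in N (left out, the last holds). Time passes only in rows, so rows that do not move let the fingers close. It gives the time, the measured TCP pose, the force and the opening at its end, in the units of the state.
- robot.get_state(): the state, without advancing time (a new reading comes with each control period).
- robot.camera(name): name is "side" or "top" or "wrist"; returns (picture, depth): 384x512x3 uint8, blue, green, red; 384x512 float32, m along the optical axis (not along the pixel's ray), 0 where there is no reading.
- robot.camera_params(name): a dict with "fovy" (degrees; the focal length in pixels is half the picture's height over the tangent of half this angle, whatever the lens; pixels are square), "cx", "cy" (the principal point, pixels), "view" (4x4, takes a point from world to camera coordinates). Camera axes: x right, y down, z forward; pixel columns grow to the right and rows downward; lengths in m; the calibration is good to about 2 mm. A picture is of the moment at which its call begins: read the wrist's pose just before it. camera_params takes no time and is no camera call; for the wrist camera it gives the pose at the moment of the call.
- robot.finish_job(): hands the job in, once; it reports no verdict.
The state is a dict: "time_s": time; "qpos": joint angles; "qd": joint speeds; "joint_efforts": joint torques, N m; "position": TCP position; "tool_rot": TCP orientation; "ft_force": force on the tool from outside, world axes, zero at the start; "torque": the same for the moment, N m; "grip_width": finger opening in m.
Only numpy, scipy, OpenCV 4.12 (cv2) and the standard library are available. Lean on these libraries where they do the work, as an engineer would, in place of code of your own. Each camera call takes 0.05 s, during which the arm holds its last target.

## Working session

There is one attempt and no reset: what is moved stays moved. The work goes in short steps, Python scripts to look and compute and a tool call to move; the robot and the scene stay as the last step left them, time stands still between calls to the robot, and variables do not carry over. Pictures are saved under pics/ and viewed, and the job is handed in when it is done.

Besides the shell and the picture viewer there is one more tool, called after "Request:" by a JSON object that holds its "op" and its "data". play_rows: Moves the arm, as the interface text tells. Scaled input: -1 to 1 covers 25 cm each way for a shift and 90 degrees each way for a turn. Its arguments: {"type":"object","properties":{"rows":{"type":"array"},"grip":{"type":"number"},"newtons":{"type":"number"}},"required":["rows"]}

```bash
mkdir -p pics; python3 - <<'E'
from station import robot
import cv2,numpy as np
s=robot.get_state();print(s, robot.finger_overhang)
for n in("top","side"):
    p,d=robot.camera(n);cv2.imwrite(f"pics/{n}0.png",p);np.save(f"{n}0.npy",d);print(n,robot.camera_params(n))
E
```

```text
{'time_s': 0.0, 'qpos': array([ 1.03020386,  0.38386167,  0.04384934,  1.59959799, -0.01792508,
        1.16115393, -0.04989594]), 'qd': array([-7.71499783e-05, -7.32788552e-04, -5.38858339e-04,  4.48944163e-04,
        1.21486070e-04,  1.10928654e-03,  1.23649344e-03]), 'joint_efforts': array([ 6.14429136e-04, -4.33465111e+01,  1.02459624e+00, -2.49514210e+01,
        1.05722857e-02,  1.13779429e-02,  1.14784871e-05]), 'position': array([ 0.27812174, -0.58652391,  0.25485892]), 'tool_rot': array([-6.48715718e-04,  8.45137637e-01, -5.34547143e-01, -1.14279924e-03]), 'ft_force': array([ 0.27206597, -0.49070219,  0.36387977]), 'torque': array([-0.01068087,  0.00482319,  0.04572045]), 'grip_width': 0.08538810356769072} 0.025
top {'fovy': 54.34119640078769, 'cx': 260.0722723672531, 'cy': 189.62131198515354, 'view': array([[-0.02574074, -0.99966425, -0.00296723,  0.02091209],
       [-0.98006257,  0.02582076, -0.19700419,  0.62882955],
       [ 0.19701466, -0.00216296, -0.98039816,  1.09884617],
       [ 0.        ,  0.        ,  0.        ,  1.        ]])}
side {'fovy': 44.77007099483743, 'cx': 250.1433323089197, 'cy': 201.77844540207195, 'view': array([[-0.99577615, -0.08995737, -0.01837226,  0.6600565 ],
       [-0.03934291,  0.59886568, -0.79988251,  0.0913645 ],
       [ 0.08295784, -0.79578111, -0.59987534,  1.33146963],
       [ 0.        ,  0.        ,  0.        ,  1.        ]])}
```

View pics/top0.png

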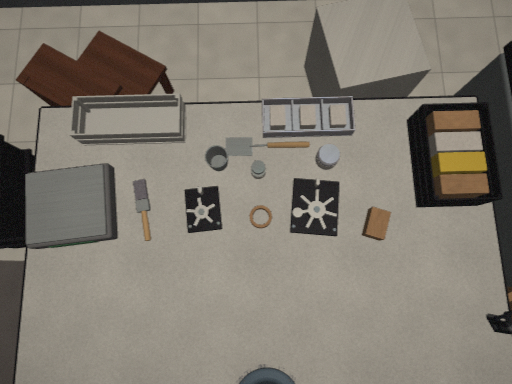

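View pics/side0.png

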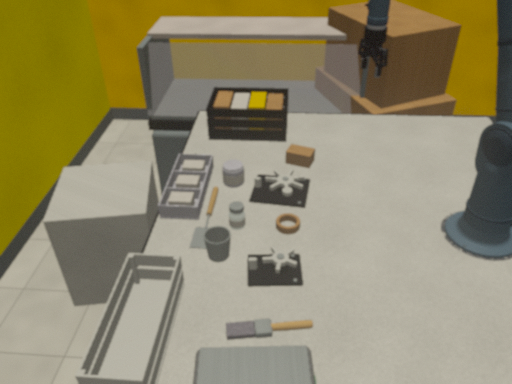

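```bash
cat > h.py <<'E'
from station import robot
import cv2,numpy as np
def cast(n,u,v,z,P=None):
    P=P or robot.camera_params(n);f=192/np.tan(np.radians(P['fovy']/2));V=P['view']
    R=V[:3,:3];c=-R.T@V[:3,3];d=R.T@np.array([(u-P['cx'])/f,(v-P['cy'])/f,1]);return c+d*(z-c[2])/d[2]
def proj(n,p,P=None):
    P=P or robot.camera_params(n);f=192/np.tan(np.radians(P['fovy']/2));q=P['view'][:3,:3]@p+P['view'][:3,3];return f*q[0]/q[2]+P['cx'],f*q[1]/q[2]+P['cy']
E
python3 - <<'E'
from h import *
p=cv2.imread("pics/top0.png")
c=p[165:250,270:390];cv2.imwrite("pics/z0.png",cv2.resize(c,None,fx=6,fy=6,interpolation=cv2.INTER_NEAREST))
g=p.min(2);m=np.zeros_like(g);m[176:238,288:342]=1
black=((p.max(2)<60)&(m>0)).astype(np.uint8)
w=((g>150)&(m>0)).astype(np.uint8)
# keep white inside black plate
hull=cv2.convexHull(cv2.findNonZero(black));r=cv2.minAreaRect(hull);print(r)
for q in cv2.boxPoints(r):print(q,cast("top",*q,.012))
n,l,st,ce=cv2.connectedComponentsWithStats(w)
for i in range(1,n):
    print(st[i],ce[i],cast("top",*ce[i],.045))
E
```

```text
((314.7816467285156, 206.9159698486328), (46.20060348510742, 54.21604919433594), 3.9451863765716553)
[289.871  232.3704] [ 0.49869194 -0.08643022  0.012     ]
[293.60117 178.28282] [ 0.67415674 -0.10587768  0.012     ]
[339.6923  181.46153] [ 0.65958267 -0.25535145  0.012     ]
[335.96213 235.54912] [ 0.4848865  -0.23171195  0.012     ]
[317 179   2   5  10] [317.5 181. ] [ 0.65573802 -0.17797929  0.045     ]
[293 190  43  39 378] [313.57142857 209.47089947] [ 0.56518863 -0.16064782  0.045     ]
```

View pics/z0.png

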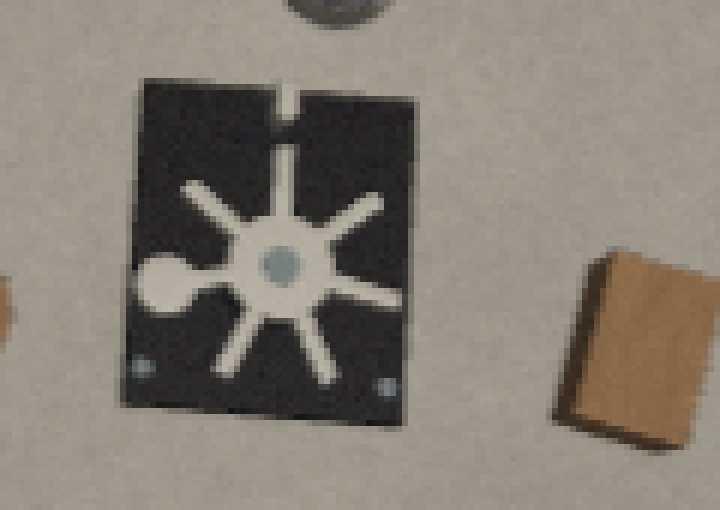

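```bash
python3 - <<'E'
from h import *
H=cast("top",270+284/6-.0,165+268/6,.052);H2=cast("top",270+281/6,165+265/6,.055)
D=cast("top",270+164/6,165+284/6,.052);A=cast("top",270+283/6,165+150/6,.052)
print(H,H2,D,A,np.linalg.norm(D-H2),np.linalg.norm(A-H2),np.degrees(np.arctan2(*(D-H2)[[1,0]])),np.degrees(np.arctan2(*(A-H2)[[1,0]])))
d=np.load("top0.npy");print(d[209,316],(robot.camera_params("top")['view']@np.r_[H2,1])[2])
for k in(-7,):
  a=np.radians(180+k);print(H2[:2]+.062*np.array([np.cos(a),np.sin(a)]))
E
```

```text
[ 0.563274   -0.17124867  0.052     ] [ 0.56444733 -0.16932579  0.055     ] [ 0.55657394 -0.10893112  0.052     ] [ 0.6253697 -0.1741998  0.052    ] 0.06097956062271458 0.06119060842641641 97.42751835251266 -4.574130590840686
1.1576362 1.156494914114376
[ 0.50290947 -0.16176989]
```

Request:
{"op": "play_rows", "data": {"rows": [0.1,0.2,0,0.095,0.1,0.2,0,0.095,0.1,0.2,0,0.095,0.1,0.2,0,0.095,0.1,0.2,0,0.095,0.1,0.2,0,0.095,0.1,0.2,0,0.06], "grip": 255}}

```text
time_s: 0.8
position: [0.4273, -0.271, 0.2511]
tool_rot: [0.003, 0.998, -0.067, -0.003]
ft_force: [1.4, 1.0, -1.0]
grip_width: -0.0001
```

Request:
{"op": "play_rows", "data": {"rows": [0.1,0.15,0,0,0.1,0.15,0,0,0.05,0.1,0,0,0,0,0,0,0,0,0,0]}}

```text
time_s: 1.3
position: [0.4928, -0.1559, 0.2497]
tool_rot: [0.001, 0.998, -0.057, -0.004]
ft_force: [-0.7, 0.2, -0.2]
grip_width: -0.0003
```

```bash
python3 - <<'E'
from h import *
s=robot.get_state();print(s['position'],s['tool_rot'],s['ft_force'],s['qpos'])
P=robot.camera_params("wrist");p,d=robot.camera("wrist");cv2.imwrite("pics/w1.png",p);np.save("w1.npy",d)
import pickle;pickle.dump(P,open("w1.pkl","wb"));print(P)
E
```

```text
[ 0.49283268 -0.155862    0.24966089] [ 0.00108446  0.99833974 -0.05744525 -0.0040776 ] [-0.65826674  0.21630711 -0.17096714] [ 0.58373662  0.16745414 -0.39191543  1.90039497  0.07536107  1.09518021
  0.04674674]
{'fovy': 63.101582859447824, 'cx': 257.3811744743961, 'cy': 192.55756611379377, 'view': array([[ 0.99331603, -0.11514197, -0.0080984 , -0.50617987],
       [-0.10899566, -0.95875544,  0.26250323, -0.12881156],
       [-0.03798952, -0.25986598, -0.96489713,  0.34969579],
       [ 0.        ,  0.        ,  0.        ,  1.        ]])}
```

View pics/w1.png

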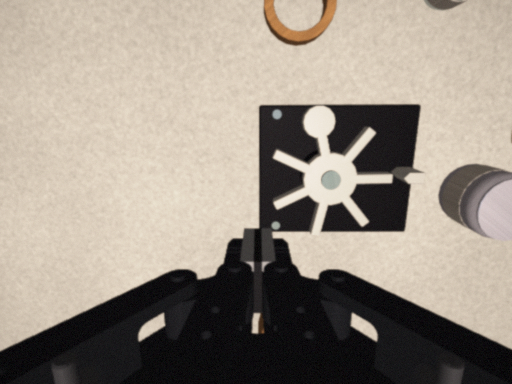

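```bash
python3 - <<'E'
from h import *
import pickle
P=pickle.load(open("w1.pkl","rb"))
H=cast("w",331,179.5,.053,P);print(H)
for n,(u,v) in dict(disc=(320,121.5),arm=(392,179),nearL=(276,154),nearR=(277,205)).items():
    q=cast("w",u,v,.052,P);e=(q-H)[:2];print(n,q,np.linalg.norm(e),np.degrees(np.arctan2(e[1],e[0])))
E
```

```text
[ 0.56643304 -0.17024317  0.053     ]
disc [ 0.5590686  -0.11088479  0.052     ] 0.05981347549876757 97.07240048003976
arm [ 0.62888884 -0.17706489  0.052     ] 0.06282724432208801 -6.233409533999798
nearL [ 0.51296846 -0.13781031  0.052     ] 0.06253280509351827 148.75801930861445
nearR [ 0.50863994 -0.19163589  0.052     ] 0.0616254084899598 -159.68743870106277
```

Request:
{"op": "play_rows", "data": {"rows": [0.044,-0.03,-0.1,0,0,0,-0.14,0,0,0,-0.14,0,0,0,-0.14,0,0,0,0,0,0,0,0,0]}}

```text
time_s: 1.95
position: [0.5003, -0.177, 0.1175]
tool_rot: [0.004, 0.998, -0.068, -0.003]
ft_force: [-0.4, -0.1, 2.0]
grip_width: -0.0001
```

Request:
{"op": "play_rows", "data": {"rows": [0.014,0.054,0,0,0,0,0,0,0,0,0,0]}}

```text
time_s: 2.25
position: [0.5064, -0.1649, 0.122]
tool_rot: [0.006, 0.998, -0.069, 0.0]
ft_force: [-0.3, 0.3, -0.5]
grip_width: -0.0004
```

Request:
{"op": "play_rows", "data": {"rows": [-0.012,0.006,-0.08,0,0,0,-0.05,0,0,0,0,0,0,0,0,0]}}

```text
time_s: 2.65
position: [0.5081, -0.1636, 0.0938]
tool_rot: [0.007, 0.998, -0.068, 0.006]
ft_force: [0.4, -0.1, -0.3]
grip_width: -0.0001
```

```bash
python3 - <<'E'
from h import *
s=robot.get_state();print(s['position'],s['ft_force'])
p,d=robot.camera("top");cv2.imwrite("pics/t2.png",cv2.resize(p[165:250,270:390],None,fx=6,fy=6,interpolation=cv2.INTER_CUBIC))
p,d=robot.camera("wrist");cv2.imwrite("pics/w2.png",p)
E
```

```text
[ 0.50805318 -0.16356097  0.09379128] [ 0.41233999 -0.09346711 -0.28478833]
```

View pics/w2.png

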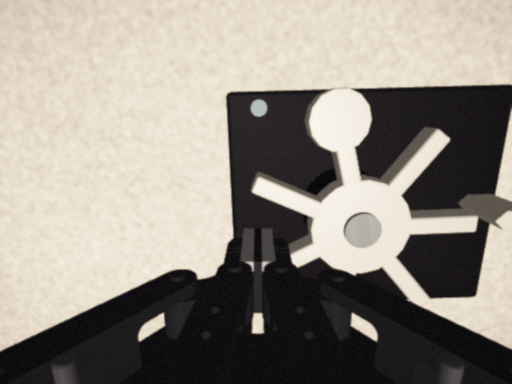

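View pics/t2.png

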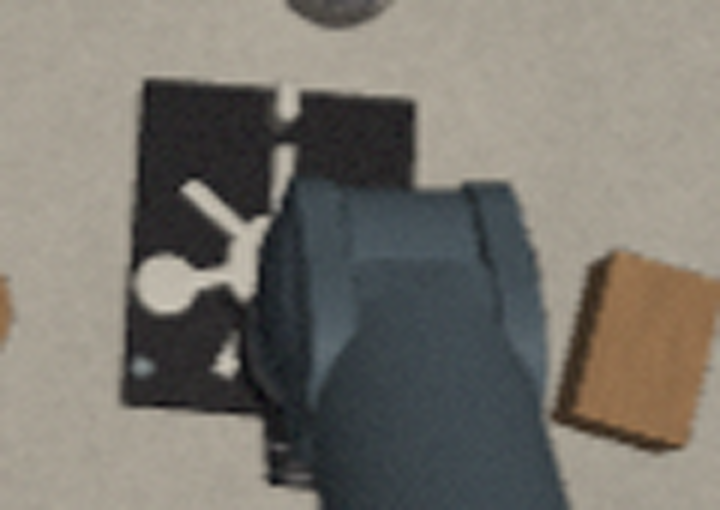

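Request:
{"op": "play_rows", "data": {"rows": [-0.032,0,-0.04,0,-0.01,0,-0.06,0,0,0,-0.04,0,0,0,0,0]}}

```text
time_s: 3.15
position: [0.4971, -0.1645, 0.0583]
tool_rot: [0.008, 0.998, -0.069, 0.007]
ft_force: [-0.5, 0.1, 0.5]
grip_width: 0.0002
```

Request:
{"op": "play_rows", "data": {"rows": [0.012,0.022,-0.008,-0.05,0.012,0.022,-0.004,-0.05,0.012,0.022,0,-0.05,0.012,0.025,0,-0.05,0.012,0.025,0,-0.05]}}

```text
time_s: 3.65
position: [0.5081, -0.14, 0.0546]
tool_rot: [0.012, 0.962, -0.272, 0.001]
ft_force: [-1.9, -2.7, 1.1]
grip_width: 0.0001
```

Request:
{"op": "play_rows", "data": {"rows": [0.014,0.022,0,-0.05,0.016,0.02,0,-0.05,0.018,0.02,0,-0.05,0.02,0.018,0,-0.05]}}

```text
time_s: 4.05
position: [0.5154, -0.1277, 0.0543]
tool_rot: [0.019, 0.903, -0.429, -0.01]
ft_force: [-4.6, -1.3, 2.8]
grip_width: 0.0001
```

Request:
{"op": "play_rows", "data": {"rows": [0.022,0.02,0,-0.02,0.024,0.02,0,-0.02,0.024,0.016,0,0]}}

```text
time_s: 4.35
position: [0.5312, -0.1155, 0.0546]
tool_rot: [0.021, 0.888, -0.46, -0.012]
ft_force: [0.3, 1.0, -0.4]
grip_width: 0.0001
```

Request:
{"op": "play_rows", "data": {"rows": [0,0,0,0,0,0,0.06,0,0,0,0.1,0,0,0,0.1,0,0,0,0.1,0,-0.08,0,0.05,0.09,-0.15,0,0.05,0.09,-0.15,-0.03,0,0.09,0,0,0,0.09,0,0,0,0]}}

```text
time_s: 5.35
position: [0.4338, -0.1235, 0.1829]
tool_rot: [0.024, 0.983, -0.181, -0.001]
ft_force: [0.6, -0.4, 0.2]
grip_width: -0.0001
```

```bash
python3 - <<'E'
from h import *
s=robot.get_state();print(s['position'],s['ft_force'])
p,d=robot.camera("top");cv2.imwrite("pics/t3.png",cv2.resize(p[165:250,270:390],None,fx=6,fy=6,interpolation=cv2.INTER_CUBIC))
P=robot.camera_params("wrist");p,d=robot.camera("wrist");cv2.imwrite("pics/w3.png",p)
import pickle;pickle.dump(P,open("w3.pkl","wb"))
E
```

```text
[ 0.43382238 -0.12352853  0.18288697] [ 0.59349233 -0.42676901  0.15923219]
```

View pics/w3.png

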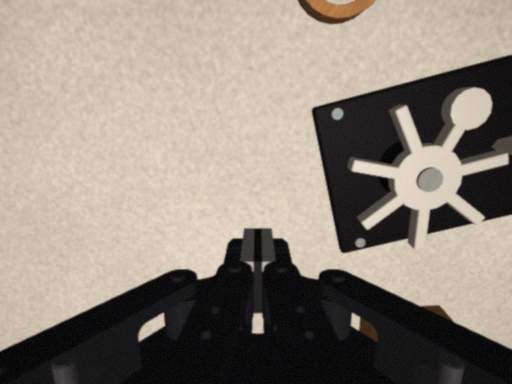

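View pics/t3.png

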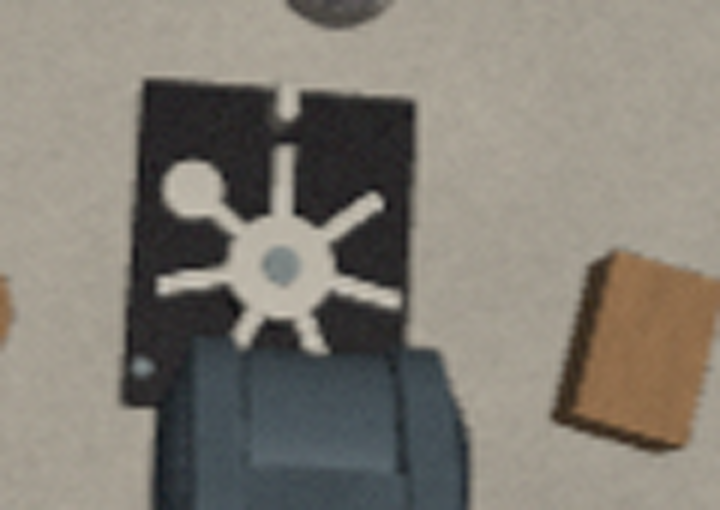

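The disc arm has moved exactly one click. It is now at about (193,188) in the zoom, one step left of the arm at the pointer, and the finger is clear of the wheel. Next I line up for the last click.

Request:
{"op": "play_rows", "data": {"rows": [0.12,-0.08,-0.05,0.08,0.12,-0.08,-0.1,0.08,0.02,0,-0.1,0,0,0,0,0,0,0,0,0]}}

```text
time_s: 5.95
position: [0.5065, -0.1648, 0.1203]
tool_rot: [0.024, 0.998, -0.057, 0.004]
ft_force: [-0.2, -0.1, -0.1]
grip_width: 0.0004
```

Request:
{"op": "play_rows", "data": {"rows": [-0.02,0.004,-0.08,0,0,0,-0.05,0,0,0,-0.03,0,0,0,0,0,0,0,0,0]}}

```text
time_s: 6.45
position: [0.5044, -0.163, 0.0836]
tool_rot: [0.025, 0.998, -0.057, 0.008]
ft_force: [-0.4, 0.3, 0.1]
grip_width: 0.0002
```

Request:
{"op": "play_rows", "data": {"rows": [-0.02,-0.004,-0.05,0,0,0,-0.05,0,0,0,-0.02,0,0,0,0,0]}}

```text
time_s: 6.85
position: [0.4999, -0.1644, 0.0527]
tool_rot: [0.025, 0.998, -0.058, 0.009]
ft_force: [-0.0, -0.6, 0.3]
grip_width: -0.0002
```

Same arc as the first click.

Request:
{"op": "play_rows", "data": {"rows": [0.01,0.022,0,-0.05,0.011,0.022,0,-0.05,0.012,0.022,0,-0.05,0.012,0.025,0,-0.05,0.012,0.025,0,-0.05]}}

```text
time_s: 7.35
position: [0.5097, -0.1402, 0.0515]
tool_rot: [0.029, 0.965, -0.262, -0.001]
ft_force: [-2.1, -3.1, 2.9]
grip_width: 0.0001
```

Request:
{"op": "play_rows", "data": {"rows": [0.014,0.022,0,-0.05,0.016,0.02,0,-0.05,0.018,0.02,0,-0.05,0.02,0.018,0,-0.05]}}

```text
time_s: 7.75
position: [0.5171, -0.1283, 0.051]
tool_rot: [0.037, 0.907, -0.419, -0.015]
ft_force: [-3.7, -1.1, 3.1]
grip_width: 0.0002
```

Request:
{"op": "play_rows", "data": {"rows": [0.022,0.02,0,-0.02,0.024,0.02,0,-0.02,0.022,0.016,0,0]}}

```text
time_s: 8.05
position: [0.533, -0.1156, 0.0507]
tool_rot: [0.038, 0.892, -0.45, -0.017]
ft_force: [0.0, 1.0, -0.5]
grip_width: -0.0003
```

Request:
{"op": "play_rows", "data": {"rows": [0,0,0,0,0,0,0.06,0,0,0,0.1,0,0,0,0.1,0,0,0,0.1,0,-0.08,0,0.05,0.09,-0.15,0,0.05,0.09,-0.15,-0.03,0,0.09,0,0,0,0,0,0,0,0]}}

```text
time_s: 9.05
position: [0.4346, -0.1241, 0.1776]
tool_rot: [0.041, 0.969, -0.242, -0.005]
ft_force: [-0.5, 0.4, -0.1]
grip_width: -0.0
```

```bash
python3 - <<'E'
from h import *
s=robot.get_state();print(s['position'],s['ft_force'])
p,d=robot.camera("top");cv2.imwrite("pics/t4.png",cv2.resize(p[165:250,270:390],None,fx=6,fy=6,interpolation=cv2.INTER_CUBIC))
o=cv2.imread("pics/top0.png");print("elsewhere diff",[ (y,x) for y,x in zip(*np.where(cv2.absdiff(o,p).max(2)[90:250,130:290]>60))][:10])
p,d=robot.camera("wrist");cv2.imwrite("pics/w4.png",p)
E
```

```text
[ 0.43464449 -0.12411561  0.17758699] [-0.45761233  0.36344919 -0.06152833]
elsewhere diff []
```

View pics/w4.png

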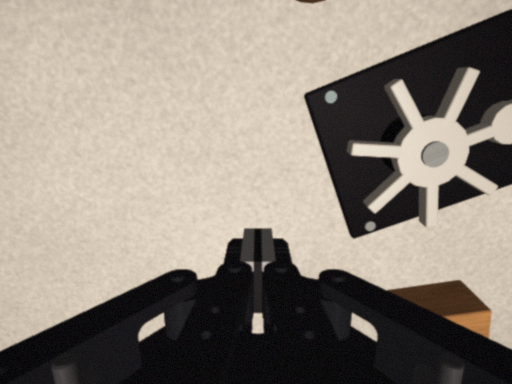

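View pics/t4.png

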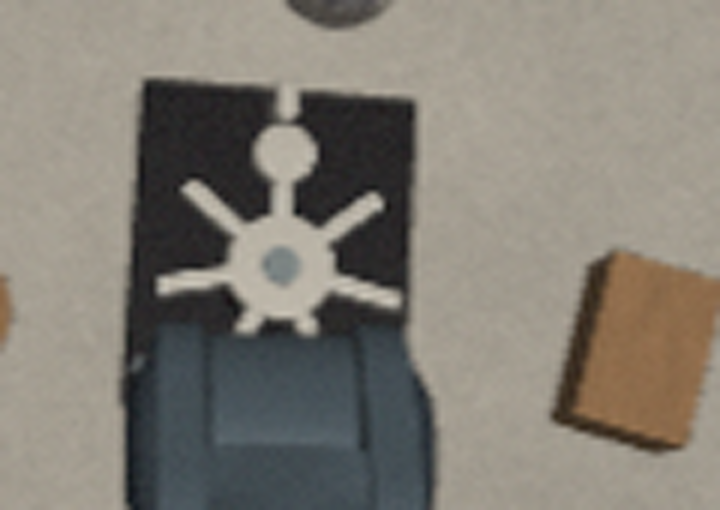

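The disc, at about (286,152) in the zoom, sits right at the pointer. The finger is clear and nothing else has moved.

```bash
python3 -c "
from station import robot
print(robot.finish_job())"
```

```text
the job is handed in; nothing more can be done
None
```

The day wheel is set: its disc arm rests in the click at the white pointer. The job was handed in at about 9 s of the 58 s allowed; no verdict was reported.

- **Moves:** The wheel started two clicks short. I gave it one click clockwise with the closed fingertips, lifted clear and checked in the pictures that it rested one click short. I then gave the last click with a separate push.
- **Forces:** The readings I took during the pushes stayed below about 6 N, well under the 25 N limit. They are wrist readings at the end of each move, not a continuous record.
- **Last checks:** The top picture shows the disc at the pointer and the gripper about 13 cm above the counter, touching nothing. A picture comparison with the start showed no change over the five-armed wheel, the tape roll, the brush, the jar and the cup. The carton looks unmoved in the zoomed pictures. The tin and the handle end of the scraper lie outside the compared area and I did not check them, but the arm did not work near them. No check failed or disagreed.

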